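# Seal a coin cassette in the treadle press

### The arm

A 7-joint arm with a two-finger parallel gripper is mounted at the origin on the work surface. World frame = base frame: x ahead of the robot, y to its left, z up, the work surface at z = 0. Lengths are in m, angles in rad, forces in N, time in s.
With the tool pointing down it reaches from about 0.425 to 0.875 m from the base axis. Payload 4.7 kg.
Tool frame: the origin (TCP) lies on the centre line of the jaws, within the pads' length; the fingertips stand 14 mm ahead of it and the grasp point (between the pads) lies 5 mm behind it; z points along the fingers, y is the line along which they close (so a half turn about z gives the same grasp; the last joint's range is limited). The gripper opens to 87 mm and grips with 3 to 60 N. Pads are 19 mm wide; open, the fingers measure 117 mm over their backs; the gripper's body (75 mm by 190 mm) begins 51 mm behind the grasp point.
Start: joints at [1.118, 0.321, -0.07, 1.45, 0.023, 1.371, -0.057], TCP at [0.293, -0.58, 0.237] pointing down, gripper open.
Joint ranges: [-2.86, 2.86], [-0.3, 2.09], [-1.38, 1.24], [0.06, 2.45], [-1.56, 4.7], [0.09, 2.05], [-2.69, 2.69]. Speed limits (rad/s): [2.57, 2.57, 3.14, 3.14, 3.14, 3.14, 3.14].

### API

Orientations are given as a rotation vector (axis times angle).
In Python, from bench import ctrl gives the robot as it stands.
- The arm moves only by the tool send_rows, never from a script. Its argument "steps" is a list of rows, each an object of numbers: "tx", "ty", "tz": the shift along the tool's x, y, z in units of 60 mm (1.0 is 60 mm); "turn": the turn about the tool's z in units of 8 degrees (1.0 is 8 degrees); "grip": the opening, from 0 (shut) to 1 (fully open). A call has 1 to 12 rows; each row shifts and turns the commanded pose from where the row before left it, along the tool's axes as they then stand; what a row does not reach is not made up. A row lasts 1/8 s, in which the tool goes at most 62.5 mm and 10.7 degrees, less where a joint would pass 70% of its speed; a pose out of reach is approached as far as the arm can. A call is refused whole if a number of a shift passes 1 or a number of a turn 1, either way. A call with a gripper value outside its range is refused whole. The fingers move at their own pace and stop on an object; "newtons" is the grip in N (left out, the last holds). Time passes only in rows, so rows that do not move let the fingers close. It gives the time, the measured TCP pose, the force, the opening and the grip force at its end, in the units of the state.
- ctrl.get_state(): the state, without advancing time (a new reading comes with each control period).
- ctrl.get_image(name): name is "side" or "top"; returns a dict with "pixels" (400x640x3 uint8, red, green, blue), "K" (3x3 intrinsics, pixels), "cam_to_world" (4x4, takes a point from camera to world coordinates). Camera axes: x right, y down, z forward; pixel columns grow to the right and rows downward; lengths in m; the calibration is good to about 2 mm. A picture is of the moment at which its call begins. There is no depth.
- ctrl.close_job(): hands the job in; it is judged then, once.
The state is a dict: "time": time; "joint_positions": joint angles; "qd": joint speeds; "joint_torque": joint torques, N m; "position": TCP position; "tool_rot": TCP orientation; "ft_force": force on the tool from outside, world axes, zero at the start; "torque": the same for the moment, N m; "grip_width": opening from 0.0 (shut) to 1.0 (fully open); "grip_force": force on a finger pad.
Only numpy, scipy, OpenCV 4.12 (cv2) and the standard library are available. Lean on these libraries where they do the work, as an engineer would, in place of code of your own. Each camera call takes 0.05 s, during which the arm holds its last target. There are 200 camera calls.

### The job

Take the orange-lidded coin cassette out of the rack and set it, without dropping it, upright in the bed of the blue sealing press between the ram and the die, and turn the press's dial so that its white pointer stands at the red mark. Then press the treadle all the way down to its stop with the gripper, hold it there for about half a second so that the ram drives the cassette home against the die, and let the treadle come back up. Leave the sealed cassette in the bed, the dial at the mark, and the blue-lidded cassettes, the mug and the green bottle where they are.

Things in the scene. Friction and masses are not known exactly. Their poses are not given: they have to be found in the camera images.
- cassette: The cassette to seal: grey box 58 (its x) x 36 (its y) x 46 mm high, orange lid with a black slot, brass windows on the long sides; about 0.25 kg. Origin: centre of its underside, z up. Starts in one of the three slots of the rack, long axis along the slot. Symmetric: either way round is right. The counter between rack and press is free.
- rack: Fixed aluminium rack, origin at the centre of its underside. Floor 70 (x) x 144 (y) mm, 6 mm thick; four dividers 6 mm thick, 62 mm long (x), tops at z = 56 mm, form three 40 mm wide slots centred at y = -46, 0, 46 mm, open at both x ends and on top. A standing cassette's lid is 4 mm below the divider tops: in the rack it can be gripped only by its two ends (58 mm apart).
- press: Fixed sealing press. Origin on the counter, under the centre of the sealed cassette. Dark die block, 90 mm wide (x), face at y = -29 mm, top z = 66 mm. Blue ram housing x -50..50, y 50..160 mm, top z = 65 mm, dial on top. Treadle on the -x side. Mounting plate x -60..60, y -80..160 mm, 10 mm thick.
- bed (a point): On the bed, midway between die and ram (press x = 0, y = 7, z = 10 mm). The cassette goes here, long axis along the press's y, between guide rails (inner faces x = -21, +21 mm, tops z = 20 mm, 6 mm thick) and between die and ram faces 72 mm apart: no room for fingers at its ends, so hold it by its long sides, above the rails. Sealed: centre at y = 0, touching the die.
- ram (a joint): Travel of the steel ram block (32 mm wide in x, z = 12 to 60 mm): 0 = back, face at press y = +43 mm; 0.014 m = out (towards press -y), face at y = +29 mm. Driven by the treadle only, in proportion to its angle.
- treadle (a joint): Angle of the treadle, a hinged plate with a black rubber pad between two yellow lines; 0 = up (springs back by itself), 0.30 rad = at the stop, plate level. Hinge line along the press's y at press x = -65, z = 30 mm; plate 105 mm long from the hinge towards -x, 70 mm wide, centred on press y = 60 mm. About 5 N at the pad point starts it, 11 N brings it to the stop. It drives the ram.
- treadle_pad (a point): Point to press: on top of the rubber pad in its middle width, 80 mm from the hinge (press x about -140, y = 60, z = 60 mm when up; x = -145, z = 36 mm at the stop). Moves with the treadle.
- dial (a joint): Angle of the dial on top of the blue housing, 0 to 2.4 rad, growing clockwise seen from above. At 0 the white pointer line points to the press's -x; the red mark is at 1.40 rad (white marks at 0, 0.7 and 2.1). Stays where it is left (friction about 0.03 N m).
- dial_grip (a point): Grip point on the dial's axis (press x = 0, y = 105, z = 102 mm). The grip is an upright black bar 42 mm long, 14 mm wide, top 7 mm above this point, on a round disc whose top is 23 mm below it. The bar lies along the press's x at dial angle 0 and turns with the dial (bar along the point's x).
- spare_a: Blue-lidded cassette, else the same as the orange one, standing in the rack. Not to be moved.
- spare_b: Blue-lidded cassette, else the same as the orange one, standing in the rack. Not to be moved.
- mug: White mug, 80 mm across, 90 mm high, origin under its centre. Not to be moved.
- cleaner: Green plastic bottle, 60 mm across, 160 mm high, origin under its centre. Not to be moved.
Mind the look-alikes: they are no part of the job. Leave any purple or turquoise look-alike of the cassette alone.

How it is judged:
On the way, in this order (a step that is already met when the one before it is completed fails the run):
1. the orange cassette stands in the bed between ram and die, let go, and the dial is at the red mark, with the treadle still up (x of cassette in the frame of press between -0.006 and 0.006 m and y of cassette in the frame of press between -0.003 and 0.018 m and z of cassette in the frame of press between 0.007 and 0.013 m and angle between cassette's own z axis and vertical below 0.08 rad and angle between the x axis of cassette and the y axis of press, either way round below 0.15 rad and value of joint dial between 1.29 and 1.51 rad and value of joint treadle below 0.06 rad and contact force between cassette and the fingers below 0.2 N), for 0.2 s.
2. the treadle is pressed to its stop and held, the cassette driven home against the die (value of joint treadle above 0.275 rad and contact force between the fingers and press above 2 N and value of joint dial between 1.29 and 1.51 rad and x of cassette in the frame of press between -0.006 and 0.006 m and y of cassette in the frame of press between -0.003 and 0.003 m and z of cassette in the frame of press between 0.007 and 0.013 m and angle between cassette's own z axis and vertical below 0.08 rad and angle between the x axis of cassette and the y axis of press, either way round below 0.15 rad), for 0.3 s.
At the end, for the whole second after the job is handed in: The orange cassette stands at rest, upright and let go, on the bed home against the die (within 3 mm along the bed, 6 mm across), the treadle is back up (below 0.06 rad), and the dial's pointer is within 0.11 rad (6 degrees) of the red mark (value of joint treadle below 0.06 rad and linear speed of cassette below 0.02 m/s and value of joint dial between 1.29 and 1.51 rad and x of cassette in the frame of press between -0.006 and 0.006 m and y of cassette in the frame of press between -0.003 and 0.003 m and z of cassette in the frame of press between 0.007 and 0.013 m and angle between cassette's own z axis and vertical below 0.08 rad and angle between the x axis of cassette and the y axis of press, either way round below 0.15 rad); the robot touches nothing.
It fails at once if the orange cassette is dropped (falls freely, more than about 12 mm) (linear speed of cassette above 0.5 m/s and contact force between cassette and anything else below 0.05 N).
It fails at once if a blue-lidded cassette is shifted by more than 15 mm (distance of any of spare_a, spare_b from where it was at the start of the episode above 0.015 m).
It fails at once if the mug or the bottle is shifted by more than 20 mm or tipped (distance of any of mug, cleaner from where it was at the start of the episode above 0.02 m or angle between any of mug, cleaner's own z axis and vertical above 0.3 rad).
It also fails if it takes over 72 s, if anything falls off the work surface, if the arm or the gripper's body presses on something with over 40 N, if the wrist force passes 120 N, or if a joint passes its speed limit or range.

## Working session

There is one attempt and no reset: what is moved stays moved. The work goes in short steps, Python scripts to look and compute and a tool call to move; the robot and the scene stay as the last step left them, time stands still between calls to the robot, and variables do not carry over. Pictures are saved under pics/ and viewed, at most 10 in all, crops included, and the job is handed in when it is done.

Besides the shell and the picture viewer there is one more tool, called as name(argument=value, ...), one argument or row to a line, values as JSON. send_rows: Moves the arm, as the interface text tells. Its arguments: {"type":"object","properties":{"steps":{"type":"array"},"newtons":{"type":"number"}},"required":["steps"]}

```bash
mkdir -p pics; cat > h.py <<'E'
import numpy as np, cv2
from bench import ctrl
def grab(n,f=None):
    d=ctrl.get_image(n)
    if f: cv2.imwrite('pics/'+f,np.array(d['pixels'])[:,:,::-1])
    return np.array(d['pixels']),np.array(d['K']),np.array(d['cam_to_world'])
def ray(K,T,uv):
    d=T[:3,:3]@np.linalg.solve(K,[uv[0],uv[1],1.]); return T[:3,3],d/np.linalg.norm(d)
def plane(K,T,uv,z):
    o,d=ray(K,T,uv); return o+d*(z-o[2])/d[2]
def proj(K,T,p):
    c=T[:3,:3].T@(np.array(p)-T[:3,3]); q=K@c; return q[:2]/q[2]
def tri(*r):
    A=sum(np.eye(3)-np.outer(d,d) for o,d in r); b=sum((np.eye(3)-np.outer(d,d))@o for o,d in r)
    p=np.linalg.solve(A,b); return p,[np.linalg.norm(np.cross(p-o,d)) for o,d in r]
E
python3 - <<'E'
from h import *
for n in('side','top'):
    p,K,T=grab(n,n+'0.png'); np.set_printoptions(precision=4,suppress=True); print(n,K,T)
s=ctrl.get_state(); print(s)
E
```

```text
side [[507.0327   0.     329.4438]
 [  0.     507.0327 201.5611]
 [  0.       0.       1.    ]] [[-0.6986 -0.4023  0.5917 -0.031 ]
 [-0.7155  0.4011 -0.572   0.6747]
 [-0.0072 -0.8229 -0.5681  0.7183]
 [ 0.      0.      0.      1.    ]]
top [[425.0211   0.     324.3368]
 [  0.     425.0211 195.7725]
 [  0.       0.       1.    ]] [[ 0.1666 -0.9648  0.2033  0.4596]
 [-0.986  -0.1634  0.0326  0.0421]
 [ 0.0018 -0.2059 -0.9786  0.9371]
 [ 0.      0.      0.      1.    ]]
{'time': 0.1, 'joint_positions': array([ 1.1181,  0.3217, -0.0701,  1.4515,  0.0226,  1.3708, -0.0569]), 'qd': array([-0.0001, -0.0022, -0.0008, -0.0039,  0.0014,  0.0003,  0.0004]), 'joint_torque': array([  0.0001, -49.257 ,  -0.4055, -31.3401,  -0.0643,   0.0395,
         0.    ]), 'position': array([ 0.2923, -0.5801,  0.2356]), 'tool_rot': array([-3.0548, -0.7262,  0.0007]), 'ft_force': array([-0.0295, -0.1462, -0.8505]), 'torque': array([0.0483, 0.0165, 0.0208]), 'grip_force': 0.0, 'grip_width': 1.0015536062003414}
```

View pics/side0.png

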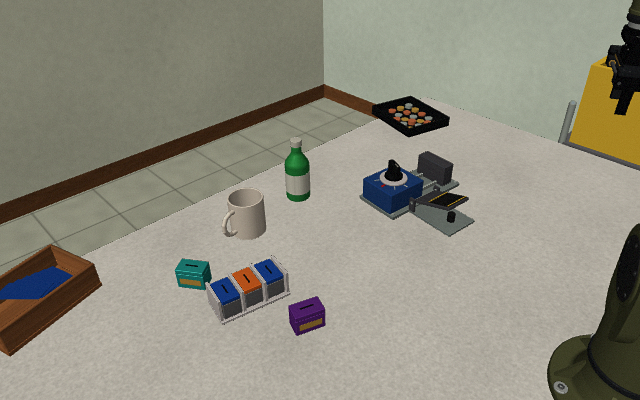

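View pics/top0.png

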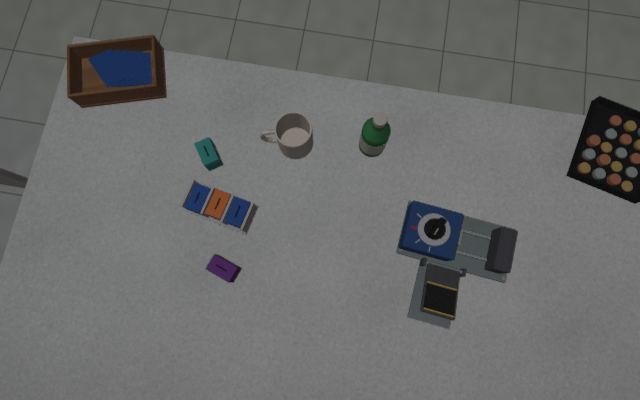

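Orange lid is in the middle slot (top 218,204; side 247,281), between two blue lids (top 198,198 / 238,212). Turquoise (208,153) and purple (223,268) are the look-alikes. The press is at about (455,240) in top. I'll confirm in one enlarged crop.

```bash
python3 - <<'E'
from h import *
t=cv2.imread('pics/top0.png'); s=cv2.imread('pics/side0.png')
c=lambda im,x,y,w,h:cv2.resize(im[y:y+h,x:x+w],(400,300),interpolation=cv2.INTER_CUBIC)
o=np.vstack([np.hstack([c(t,170,165,100,75),c(t,395,195,130,98)]),np.hstack([c(s,195,245,110,82),c(s,355,145,120,90)])])
cv2.imwrite('pics/crop1.png',np.clip(o*1.3,0,255).astype('uint8'))
E
```

```text
(no output)
```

View pics/crop1.png

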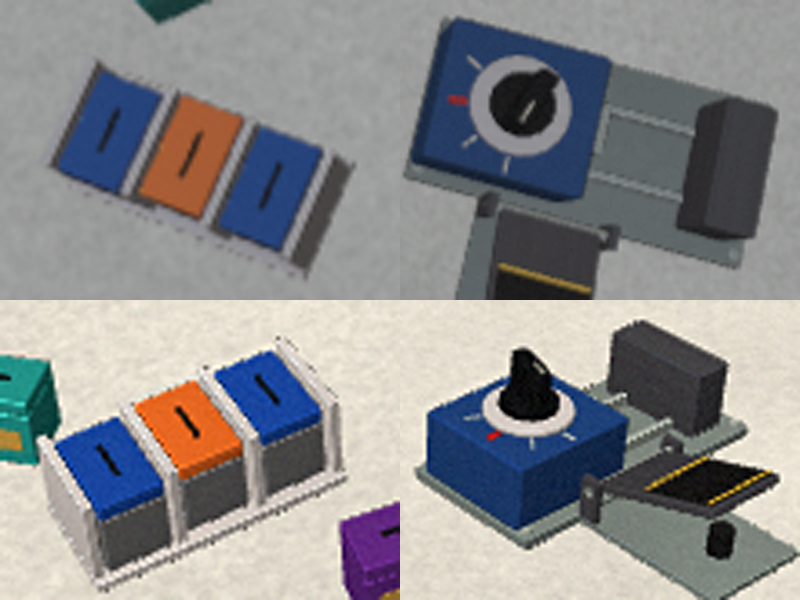

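Confirmed: orange lid with black slot is in the middle slot. The pointer line sits on the bar's top near dial ≈0.2 rad, and the red mark is on the housing's rack side. Next I measure with slot marks, lid edges, housing corners and ring from both views.

```bash
cat > m1.py <<'E'
from h import *
np.set_printoptions(precision=4,suppress=True)
V={}
for n in('side','top'):
    p,K,T=grab(n); V[n]=(K,T); hsv=cv2.cvtColor(p,cv2.COLOR_RGB2HSV); H,S,W=cv2.split(hsv)
    print(n)
    M={'or':(H>5)&(H<18)&(S>140),'bl':(H>104)&(H<125)&(S>130)}
    for k,m in M.items():
        m=m.astype('uint8')
        cs,_=cv2.findContours(m,cv2.RETR_EXTERNAL,cv2.CHAIN_APPROX_NONE)
        for c in sorted(cs,key=cv2.contourArea)[::-1][:6]:
            a=cv2.contourArea(c)
            if a<120: continue
            hull=np.zeros_like(m); cv2.drawContours(hull,[cv2.convexHull(c)],-1,1,-1)
            hull=cv2.erode(hull,np.ones((3,3)))
            dk=(hull>0)&(W<60)
            g=p.max(2).astype(float); w=(hull>0)*np.clip(75-g,0,60)
            ys,xs=np.mgrid[:400,:640]; cen=(np.sum(xs*w)/max(w.sum(),1),np.sum(ys*w)/max(w.sum(),1))
            print(k,a,'bbox',cv2.boundingRect(c),'slot',np.round(cen,2),dk.sum(),'V pct',np.percentile(W[(hull>0)&(m>0)],[5,25,50,75,95]))
            if a>900 or k=='or': print(cv2.approxPolyDP(c,2,True)[:,0].tolist())
E
python3 m1.py
```

```text
side
or 5391.0 bbox (0, 84, 378, 140) slot [154.11 155.86] 4849 V pct [47. 51. 53. 56. 84.]
[[374, 104], [323, 84], [1, 204], [0, 223], [323, 96], [377, 117], [371, 113], [371, 105]]
or 4987.0 bbox (0, 244, 102, 112) slot [ 44.08 296.59] 1557 V pct [ 52.25  58.    63.   104.   120.  ]
[[92, 263], [50, 244], [0, 276], [0, 289], [9, 281], [51, 265], [73, 275], [38, 300], [0, 300], [0, 349], [8, 355], [12, 354], [101, 285]]
or 413.5 bbox (232, 267, 30, 27) slot [246.37 278.11] 10 V pct [115.15 176.   178.   180.   189.  ]
[[248, 267], [232, 274], [244, 293], [261, 286]]
bl 1369.5 bbox (363, 168, 60, 46) slot [398.97 184.8 ] 608 V pct [51. 56. 78. 91. 96.]
[[401, 168], [400, 170], [408, 177], [404, 184], [407, 187], [395, 186], [394, 190], [393, 186], [386, 185], [382, 188], [379, 180], [374, 181], [387, 168], [364, 178], [363, 196], [390, 213], [408, 204], [410, 196], [415, 198], [421, 195], [422, 180]]
bl 1265.5 bbox (0, 266, 73, 33) slot [ 20.45 285.  ] 0 V pct [102. 105. 106. 108. 110.]
[[72, 275], [52, 266], [8, 283], [0, 291], [0, 298], [38, 298]]
bl 443.0 bbox (210, 277, 30, 28) slot [224.41 288.53] 16 V pct [ 77. 120. 122. 124. 130.]
bl 373.5 bbox (254, 259, 29, 26) slot [267.95 269.01] 15 V pct [ 78.  121.  122.  124.  129.9]
top
or 389.5 bbox (205, 189, 25, 30) slot [217.22 203.18] 8 V pct [102. 128. 129. 129. 130.]
[[216, 189], [205, 213], [219, 218], [229, 194]]
bl 2591.5 bbox (399, 202, 64, 59) slot [431.07 231.14] 558 V pct [50. 75. 76. 77. 78.]
[[413, 202], [408, 207], [399, 247], [445, 260], [452, 259], [462, 215]]
bl 1755.5 bbox (89, 49, 63, 38) slot [115.42  56.16] 4 V pct [80. 85. 86. 86. 87.]
[[89, 59], [107, 86], [151, 82], [149, 53], [109, 49]]
bl 391.0 bbox (225, 197, 25, 30) slot [237.08 211.15] 16 V pct [77. 95. 96. 96. 97.]
bl 381.5 bbox (185, 183, 25, 30) slot [196.89 196.86] 16 V pct [82. 95. 96. 96. 97.]
```

```bash
cat > m2.py <<'E'
from h import *
np.set_printoptions(precision=4,suppress=True)
D={n:grab(n) for n in('side','top')}
kt=D['top'][1:]; ks=D['side'][1:]
for nm,a,b in[('or',(246.37,278.11),(217.22,203.18)),('blL',(224.41,288.53),(196.89,196.86)),('blR',(267.95,269.01),(237.08,211.15))]:
    print(nm,*tri(ray(*ks,a),ray(*kt,b)))
def rect(mask,k,z,nm):
    cs,_=cv2.findContours(mask.astype('uint8'),cv2.RETR_EXTERNAL,cv2.CHAIN_APPROX_NONE)
    c=max(cs,key=cv2.contourArea)
    P=np.array([plane(*k,q,z)[:2] for q in c[:,0]])
    r=cv2.minAreaRect((P*1000).astype('float32')); print(nm,'z',z,'c/size mm/angle',r); return r
def hsv(n):
    return cv2.split(cv2.cvtColor(D[n][0],cv2.COLOR_RGB2HSV))
box=lambda x0,y0,x1,y1:(np.mgrid[:400,:640][1]>=x0)&(np.mgrid[:400,:640][1]<x1)&(np.mgrid[:400,:640][0]>=y0)&(np.mgrid[:400,:640][0]<y1)
H,S,W=hsv('top')
rect((H>5)&(H<18)&(S>140)&(W>110)&box(195,180,240,230),kt,.052,'lid top')
rect((H>104)&(H<125)&(S>130)&(W>68)&box(395,195,470,265),kt,.065,'housing top')
ring=(S<60)&(W>115)&box(412,208,458,250); print(ring.sum())
rr=lambda m:max(cv2.findContours(m.astype('uint8'),cv2.RETR_EXTERNAL,cv2.CHAIN_APPROX_NONE)[0],key=cv2.contourArea)
e1=cv2.fitEllipse(cv2.convexHull(rr(ring)));
H2,S2,W2=hsv('side')
ring2=(S2<60)&(W2>130)&box(376,160,412,190); e2=cv2.fitEllipse(cv2.convexHull(rr(ring2)))
print('ring',e1,e2,tri(ray(*ks,e2[0]),ray(*kt,e1[0])),plane(*kt,e1[0],.079))
# yellow lines of the treadle
for n,(h,s,w),k in(('top',hsv('top'),kt),('side',hsv('side'),ks)):
    m=(h>15)&(h<32)&(s>110)&(w>70)&(box(415,255,470,325) if n=='top' else box(410,180,480,220))
    for c in cv2.findContours(m.astype('uint8'),cv2.RETR_EXTERNAL,cv2.CHAIN_APPROX_NONE)[0]:
        if len(c)>8:
            q=c[:,0]; i,j=(q[:,0].argmin(),q[:,0].argmax()); print(n,'line',q[i],q[j])
    mm=(h<15)&(s>120)&(w>70)&(box(405,220,425,240) if n=='top' else box(370,175,400,195))
    y,x=np.nonzero(mm); print(n,'red',x.mean(),y.mean(),len(x))
E
python3 m2.py
```

```text
or [0.5907 0.2938 0.0513] [np.float64(0.0011612603838904352), np.float64(0.0011612603838903404)]
blL [0.5969 0.3395 0.0511] [np.float64(0.0012208386359831935), np.float64(0.0012208386359832933)]
blR [0.5811 0.2487 0.0518] [np.float64(0.0014434407778481093), np.float64(0.001443440777847994)]
lid top z 0.052 c/size mm/angle ((589.324951171875, 292.4239196777344), (33.15580749511719, 55.2551155090332), 78.2704086303711)
housing top z 0.065 c/size mm/angle ((607.8798828125, -160.82289123535156), (106.59522247314453, 95.66996765136719), 84.0393295288086)
139
ring ((427.83892822265625, 237.21646118164062), (9.09506607055664, 23.954103469848633), 126.6058349609375) ((392.92376708984375, 177.37681579589844), (15.583504676818848, 27.04469108581543), 92.04737854003906) (array([ 0.5924, -0.1455,  0.0829]), [np.float64(0.0058604833228422335), np.float64(0.005860483322842344)]) [ 0.5884 -0.15    0.079 ]
top line [423 308] [453 317]
top line [427 281] [456 290]
top red 413.0 227.0 5
side line [448 205] [465 196]
side line [428 201] [446 192]
side red 382.4 185.4 5
```

```bash
cat > m3.py <<'E'
from m2 import *
print('-----')
xd=np.array([np.cos(np.radians(-5.96)),np.sin(np.radians(-5.96))]); yd=np.array([-xd[1],xd[0]])
O=np.array([.5970,-.2652]); inp=lambda p:np.array([(p[:2]-O)@xd,(p[:2]-O)@yd,p[2] if len(p)>2 else 0])*1000
for nm,a,b in[('redmark',(382.4,185.4),(413,227)),('tre far A',(465,196),(453,317)),('tre far B',(448,205),(423,308)),('tre near A',(446,192),(456,290)),('tre near B',(428,201),(427,281))]:
    p,e=tri(ray(*ks,a),ray(*kt,b)); print(nm,inp(p),e[0])
# die top: dark grey brighter face, in top view
p=D['top'][0].astype(int); g=p.max(2)
reg=box(480,215,525,280); print('die V hist',np.unique(g[reg]//6*6,return_counts=True))
m=(g<62)&(g>48)&reg&((p.max(2)-p.min(2))<14)
r=rect(m,kt,.066,'die'); print(inp(np.array(r[0])/1000))
# white pointer on the bar
m=(g>95)&(S<70)&box(428,215,450,240); 
sub=g[215:246,420:455]; np.set_printoptions(linewidth=200); print(sub[:, ::1])
# bottle, mug
for nm,mm in(('bottle',(H>45)&(H<85)&(S>100)&box(355,105,395,160)),):
    c=rr(mm); (x,y),_=cv2.minEnclosingCircle(c); print(nm,x,y,plane(*kt,(x,y),.08))
print('mug',plane(*kt,(294,136),.045))
E
python3 m3.py | sed -n '/-----/,$p'
```

```text
-----
redmark [ -4.8051 145.9941  65.4828] 0.0013986247006886096
tre far A [-157.6772   29.9068   66.3628] 0.002126459226428455
tre far B [-157.6079   90.3654   67.631 ] 0.0010064306343627182
tre near A [-103.8303   29.9907   49.5744] 0.002134414010014623
tre near B [-102.148    90.7223   48.8777] 0.0020241311752485633
die V hist (array([ 24,  30,  36,  42,  48,  54,  60,  66,  72,  78,  84,  90,  96,
       102, 108, 114, 120, 126]), array([ 25,  99, 274,  25, 669,  34,  28,  43,  89, 466,  28,  46,  34,
        12,  20, 415, 617,   1]))
die z 0.066 c/size mm/angle ((592.788330078125, -311.940185546875), (34.782535552978516, 89.43498229980469), 86.19781494140625)
[  0.6643 -46.9249   0.    ]
[[ 87  76  75 ...  75  76  76]
 [105  86  76 ...  75  75  76]
 [ 88  91  88 ...  74  75  75]
 ...
 [ 75  76  77 ...  77  77  78]
 [ 76  78  77 ...  77  77  77]
 [ 75  76  76 ...  76  78  76]]
bottle 375.5899963378906 132.13999938964844 [ 0.7923 -0.0139  0.08  ]
mug [0.7668 0.1604 0.045 ]
```

Press frame agrees across housing, treadle, die and red mark (all within ~2 mm): origin ≈ (0.597, −0.265), x axis at −6°. The lid slots triangulate at z≈0.051, against 0.052 expected. Now the dial pointer, plus the moves to the rack.

```bash
cat > u.py <<'E'
# plan(target xy z, tool-y yaw) -> tool axis shifts (mm and units) and turn units from the present pose
from h import *
from scipy.spatial.transform import Rotation as R
xd=np.array([np.cos(np.radians(-5.96)),np.sin(np.radians(-5.96))]); yd=np.array([-xd[1],xd[0]]); O=np.array([.5970,-.2652])
pr=lambda x,y:O+(x*xd+y*yd)/1000
inp=lambda p:np.array([(p[:2]-O)@xd,(p[:2]-O)@yd])*1000
def plan(x,y,z,yaw):
    s=ctrl.get_state(); r=R.from_rotvec(s['tool_rot']).as_matrix()
    d=r.T@(np.array([x,y,z])-s['position']); ya=np.degrees(np.arctan2(r[1,1],r[0,1]))
    t=-((yaw-ya+90)%180-90)
    print('t',round(s['time'],2),'pos',s['position'].round(4),'yaw',round(ya,2),'tilt',np.degrees(np.arccos(-r[2,2])).round(2),'q',s['joint_positions'].round(2),'| units',(d/.06).round(3),'turn',round(t/8,3),'F',s['ft_force'].round(1),'grip',round(s['grip_width'],3),round(s['grip_force'],1))
E
python3 - <<'E'
from u import *
p,K,T=grab('top'); g=p.max(2)
for r in g[219:242:1,428:448]: print(*r)
q=proj(K,T,[*pr(0,105),.109]); print('bar top centre px',q)
for a in(0,.2,.4): 
    print(a,proj(K,T,[*pr(-15*np.cos(a),105+15*np.sin(a)),.109]))
plan(.590,.293,.16,-10.8)
E
```

```text
109 80 61 39 37 28 30 28 30 38 37 17 20 18 17 21 34 54 69 77
69 39 19 20 18 21 21 21 22 14 15 20 19 22 20 19 18 25 51 85
28 21 19 20 19 21 21 20 18 15 19 20 19 19 18 22 21 22 58 106
21 20 21 22 23 18 19 17 17 17 19 19 20 22 18 22 20 36 84 111
21 22 20 21 20 19 20 18 11 18 21 20 20 21 20 21 29 68 107 112
22 20 22 21 21 17 16 16 17 21 22 22 22 21 20 25 55 104 113 113
22 20 21 23 20 19 15 13 17 21 20 18 19 20 19 19 42 89 112 113
22 20 21 23 20 18 14 17 19 21 23 21 20 19 20 17 35 77 115 115
23 23 20 17 16 17 16 17 20 24 40 20 22 21 15 20 26 63 115 114
21 22 21 16 19 16 19 23 23 52 80 18 21 17 18 21 21 54 113 113
24 22 19 16 16 18 21 20 52 102 61 21 17 15 21 20 20 55 116 114
18 21 17 17 16 22 21 38 82 96 28 21 18 19 19 20 20 55 115 116
22 18 15 17 18 21 25 61 107 53 23 19 18 19 20 22 25 61 115 115
22 16 16 19 20 23 42 86 71 22 17 18 19 21 21 20 41 86 114 113
20 16 15 17 22 33 70 90 29 22 15 21 21 21 22 21 52 108 113 112
14 19 15 15 17 32 62 61 20 20 16 19 21 21 23 25 60 113 113 114
17 15 16 19 14 20 34 27 21 18 23 21 20 22 23 55 104 113 113 112
16 19 18 19 15 14 17 19 21 22 21 22 23 27 58 106 116 116 114 114
73 15 18 14 17 15 17 15 21 23 21 20 25 56 105 116 117 117 116 115
109 98 74 33 15 18 24 21 22 21 33 59 67 104 114 114 114 115 116 111
116 116 110 100 75 56 57 57 56 67 102 104 106 114 114 113 113 114 111 93
115 115 116 115 110 106 106 105 106 107 116 116 116 116 115 114 115 113 102 80
115 115 114 115 115 115 116 117 116 116 116 116 117 115 116 116 114 96 81 78
bar top centre px [438.11703185 226.63234426]
0 [436.46830641 233.97526694]
0.2 [435.01173543 233.4207229 ]
0.4 [433.68028518 232.59512082]
t 0.45 pos [ 0.2925 -0.5805  0.2365] yaw -63.26 tilt 0.0 q [ 1.12  0.32 -0.07  1.45  0.02  1.37 -0.06] | units [ 10.979 -10.769   1.275] turn -6.557 F [-0.3 -0.2 -0.9] grip 1.002 0.0
```

send_rows(
  steps=[
    {"tx": 0.73,"ty": -0.72,"grip": 1},
    {"tx": 0.73,"ty": -0.72},
    {"tx": 0.73,"ty": -0.72},
    {"tx": 0.73,"ty": -0.72},
    {"tx": 0.73,"ty": -0.72},
    {"tx": 0.73,"ty": -0.72},
    {"tx": 0.73,"ty": -0.72},
    {"tx": 0.73,"ty": -0.72},
    {"tx": 0.73,"ty": -0.72},
    {"tx": 0.73,"ty": -0.72},
    {"tx": 0.73,"ty": -0.72},
    {"tx": 0.73,"ty": -0.72},
  ],
  newtons=20,
)

```text
validation failed for argument at $.st...
```

send_rows(
  steps=[
    {"tx": 0.5,"turn": -1},
    {"turn": -1},
    {"turn": -1},
    {"turn": -1},
    {"turn": -1},
    {"turn": -1},
    {"turn": -0.56},
    {},
  ],
)

```text
validation failed for argument at $.st...
```

```bash
python3 - <<'E'
from u import *
plan(.590,.293,.16,-10.8); plan(.590,.293,.028,-10.8)
p,K,T=grab('top')
v=[plane(K,T,q,.109)[:2] for q in((438.1,227.4),(433.9,234.4))]
a=[inp(q) for q in v]; d=a[1]-a[0]; print(a,np.arctan2(d[1],-d[0]))
E
```

```text
t 0.45 pos [ 0.2925 -0.5805  0.2365] yaw -63.26 tilt 0.0 q [ 1.12  0.32 -0.07  1.45  0.02  1.37 -0.06] | units [ 10.979 -10.769   1.275] turn -6.557 F [-0.3 -0.2 -0.9] grip 1.002 0.0
t 0.45 pos [ 0.2925 -0.5805  0.2365] yaw -63.26 tilt 0.0 q [ 1.12  0.32 -0.07  1.45  0.02  1.37 -0.06] | units [ 10.98  -10.769   3.475] turn -6.557 F [-0.3 -0.2 -0.9] grip 1.002 0.0
[array([ -1.49139455, 104.70636589]), array([-17.16199965, 109.65877682])] 0.30609928874416903
```

send_rows(
  steps=[
    {"tx": 0.73,"ty": -0.72,"tz": 0,"turn": 0,"grip": 1},
    {"tx": 0.73,"ty": -0.72,"tz": 0,"turn": 0,"grip": 1},
    {"tx": 0.73,"ty": -0.72,"tz": 0,"turn": 0,"grip": 1},
    {"tx": 0.73,"ty": -0.72,"tz": 0,"turn": 0,"grip": 1},
    {"tx": 0.73,"ty": -0.72,"tz": 0,"turn": 0,"grip": 1},
    {"tx": 0.73,"ty": -0.72,"tz": 0,"turn": 0,"grip": 1},
    {"tx": 0.73,"ty": -0.72,"tz": 0,"turn": 0,"grip": 1},
    {"tx": 0.73,"ty": -0.72,"tz": 0,"turn": 0,"grip": 1},
    {"tx": 0.73,"ty": -0.72,"tz": 0,"turn": 0,"grip": 1},
    {"tx": 0.73,"ty": -0.72,"tz": 0,"turn": 0,"grip": 1},
    {"tx": 0.73,"ty": -0.72,"tz": 0,"turn": 0,"grip": 1},
    {"tx": 0.73,"ty": -0.72,"tz": 0,"turn": 0,"grip": 1},
  ],
  newtons=20,
)

```text
time: 2.0
position: [0.5292, 0.1206, 0.2371]
tool_rot: [3.056, 0.725, 0.002]
ft_force: [0.7, -0.6, -0.1]
grip_width: 1.002
grip_force: 0.0
```

send_rows(
  steps=[
    {"tx": 0.73,"ty": -0.71,"tz": 0,"turn": 0,"grip": 1},
    {"tx": 0.73,"ty": -0.71,"tz": 0,"turn": 0,"grip": 1},
    {"tx": 0.73,"ty": -0.71,"tz": 0,"turn": 0,"grip": 1},
    {"tx": 0,"ty": 0,"tz": 0.2,"turn": -1,"grip": 1},
    {"tx": 0,"ty": 0,"tz": 0.2,"turn": -1,"grip": 1},
    {"tx": 0,"ty": 0,"tz": 0.2,"turn": -1,"grip": 1},
    {"tx": 0,"ty": 0,"tz": 0.2,"turn": -1,"grip": 1},
    {"tx": 0,"ty": 0,"tz": 0.2,"turn": -1,"grip": 1},
    {"tx": 0,"ty": 0,"tz": 0.2,"turn": -1,"grip": 1},
    {"tx": 0,"ty": 0,"tz": 0,"turn": -0.56,"grip": 1},
    {"tx": 0,"ty": 0,"tz": 0,"turn": 0,"grip": 1},
  ],
)

```text
time: 3.38
position: [0.5885, 0.292, 0.1643]
tool_rot: [-2.421, -2.001, 0.001]
ft_force: [0.6, -0.3, -0.1]
grip_width: 1.0
grip_force: 0.0
```

```bash
python3 - <<'E'
from u import *
plan(.590,.293,.03,-10.8)
p,K,T=grab('side'); q,K2,T2=grab('top')
c=lambda im,x,y,w,h:cv2.resize(im[y:y+h,x:x+w,::-1],(400,300),interpolation=cv2.INTER_CUBIC)
cv2.imwrite('pics/a1.png',np.hstack([c(p,170,180,160,120),c(q,140,130,160,120)]))
E
```

```text
t 3.38 pos [0.5885 0.292  0.1643] yaw -10.85 tilt 0.02 q [ 0.17  0.54 -0.93  1.5   0.44  1.32 -0.99] | units [0.021 0.023 2.238] turn -0.006 F [ 0.6 -0.3 -0.1] grip 1.0 0.0
```

View pics/a1.png

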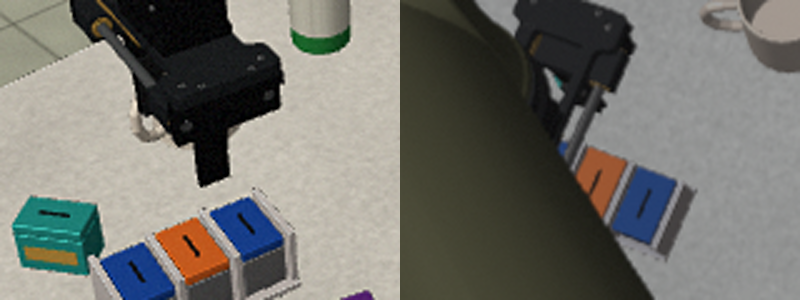

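The open gripper stands above the orange lid (side crop ≈190,250; top crop ≈600,185), with its jaws along the slot. Descending.

send_rows(
  steps=[
    {"tx": 0.02,"ty": 0.02,"tz": 0.6,"turn": 0,"grip": 1},
    {"tx": 0,"ty": 0,"tz": 0.5,"turn": 0,"grip": 1},
    {"tx": 0,"ty": 0,"tz": 0.4,"turn": 0,"grip": 1},
    {"tx": 0,"ty": 0,"tz": 0.4,"turn": 0,"grip": 1},
    {"tx": 0,"ty": 0,"tz": 0.34,"turn": 0,"grip": 1},
    {"tx": 0,"ty": 0,"tz": 0,"turn": 0,"grip": 1},
  ],
)

```text
time: 4.22
position: [0.5888, 0.2925, 0.0282]
tool_rot: [-2.42, -2.003, 0.005]
ft_force: [0.3, 0.1, 0.5]
grip_width: 0.998
grip_force: 0.0
```

send_rows(
  steps=[
    {"tx": 0,"ty": 0,"tz": 0,"turn": 0,"grip": 0.55},
    {"tx": 0,"ty": 0,"tz": 0,"turn": 0,"grip": 0.55},
    {"tx": 0,"ty": 0,"tz": 0,"turn": 0,"grip": 0.55},
    {"tx": 0,"ty": 0,"tz": 0,"turn": 0,"grip": 0.55},
    {"tx": 0,"ty": 0,"tz": 0,"turn": 0,"grip": 0.55},
  ],
)

```text
time: 4.85
position: [0.5899, 0.2933, 0.0306]
tool_rot: [2.42, 2.003, 0.0]
ft_force: [-0.7, -0.4, 3.2]
grip_width: 0.663
grip_force: 20.0
```

send_rows(
  steps=[
    {"tx": 0,"ty": 0,"tz": -0.2,"turn": 0,"grip": 0.55},
    {"tx": 0,"ty": 0,"tz": -0.4,"turn": 0,"grip": 0.55},
    {"tx": 0,"ty": 0,"tz": -0.5,"turn": 0,"grip": 0.55},
    {"tx": 0,"ty": 0,"tz": -0.4,"turn": 0,"grip": 0.55},
    {"tx": 0,"ty": 0,"tz": 0,"turn": 0,"grip": 0.55},
  ],
  newtons=28,
)

```text
time: 5.48
position: [0.5912, 0.2945, 0.1236]
tool_rot: [2.419, 2.002, 0.009]
ft_force: [-0.1, 1.1, -3.1]
grip_width: 0.665
grip_force: 28.0
```

send_rows(
  steps=[
    {"tx": -0.4,"ty": 0,"tz": 0,"turn": 0,"grip": 0.55},
    {"tx": -0.7,"ty": 0,"tz": 0,"turn": 0,"grip": 0.55},
    {"tx": -0.8,"ty": 0,"tz": 0,"turn": 0,"grip": 0.55},
    {"tx": -0.8,"ty": 0,"tz": 0,"turn": 0,"grip": 0.55},
    {"tx": -0.6,"ty": 0,"tz": 0,"turn": 0,"grip": 0.55},
    {"tx": 0,"ty": 0,"tz": 0,"turn": 0,"grip": 0.55},
  ],
)

```text
time: 6.22
position: [0.5522, 0.0938, 0.119]
tool_rot: [2.425, 1.995, -0.006]
ft_force: [-0.5, 0.3, -2.1]
grip_width: 0.662
grip_force: 28.0
```

send_rows(
  steps=[
    {"tx": 0,"ty": 0,"tz": 0,"turn": -0.9,"grip": 0.55},
    {"tx": 0,"ty": 0,"tz": 0,"turn": -1,"grip": 0.55},
    {"tx": 0,"ty": 0,"tz": 0,"turn": -1,"grip": 0.55},
    {"tx": 0,"ty": 0,"tz": 0,"turn": -1,"grip": 0.55},
    {"tx": 0,"ty": 0,"tz": 0,"turn": -1,"grip": 0.55},
    {"tx": 0,"ty": 0,"tz": 0,"turn": -1,"grip": 0.55},
    {"tx": 0,"ty": 0,"tz": 0,"turn": -1,"grip": 0.55},
    {"tx": 0,"ty": 0,"tz": 0,"turn": -1,"grip": 0.55},
    {"tx": 0,"ty": 0,"tz": 0,"turn": -1,"grip": 0.55},
    {"tx": 0,"ty": 0,"tz": 0,"turn": -1,"grip": 0.55},
    {"tx": 0,"ty": 0,"tz": 0,"turn": -1,"grip": 0.55},
    {"tx": 0,"ty": 0,"tz": 0,"turn": -0.95,"grip": 0.55},
  ],
)

```text
time: 7.72
position: [0.5524, 0.0999, 0.1199]
tool_rot: [-0.155, -3.137, -0.001]
ft_force: [-0.2, -0.6, -2.6]
grip_width: 0.663
grip_force: 28.0
```

```bash
python3 - <<'E'
from u import *
plan(.553,.097,.026,84.04)
p,K,T=grab('side')
H,S,W=cv2.split(cv2.cvtColor(p,cv2.COLOR_RGB2HSV)); m=((H>5)&(H<18)&(S>140)&(W>100)).astype('uint8'); m[:130]=0; m[:,:110]=0
c=max(cv2.findContours(m,0,1)[0],key=cv2.contourArea); print(cv2.boundingRect(c),cv2.contourArea(c))
E
```

```text
t 7.72 pos [0.5524 0.0999 0.1199] yaw 84.36 tilt 0.06 q [ 0.8   0.57 -1.3   1.78  0.58  1.24  0.81] | units [-0.015 -0.049  1.565] turn 0.04 F [-0.2 -0.6 -2.6] grip 0.663 28.0
(325, 198, 26, 22) 291.0
```

send_rows(
  steps=[
    {"tx": 0,"ty": 0,"tz": 0.4,"turn": 0,"grip": 0.55},
    {"tx": 0,"ty": 0,"tz": 0.4,"turn": 0,"grip": 0.55},
    {"tx": 0,"ty": 0,"tz": 0.4,"turn": 0,"grip": 0.55},
    {"tx": 0,"ty": 0,"tz": 0.2,"turn": 0,"grip": 0.55},
    {"tx": 0,"ty": 0,"tz": 0.1,"turn": 0,"grip": 0.55},
    {"tx": 0,"ty": 0,"tz": 0.05,"turn": 0,"grip": 0.55},
    {"tx": 0,"ty": 0,"tz": 0,"turn": 0,"grip": 0.55},
  ],
)

```text
time: 8.65
position: [0.5532, 0.0988, 0.0275]
tool_rot: [0.164, 3.137, 0.0]
ft_force: [0.1, 0.4, -3.3]
grip_width: 0.667
grip_force: 28.0
```

send_rows(
  steps=[
    {"tx": 0,"ty": 0,"tz": 0.03,"turn": 0,"grip": 0.55},
    {"tx": 0,"ty": 0,"tz": 0.02,"turn": 0,"grip": 0.55},
    {"tx": 0,"ty": 0,"tz": 0,"turn": 0,"grip": 0.55},
  ],
)

```text
time: 9.02
position: [0.5531, 0.0986, 0.0247]
tool_rot: [0.164, 3.137, -0.001]
ft_force: [-0.8, -0.5, 1.0]
grip_width: 0.662
grip_force: 28.0
```

send_rows(
  steps=[
    {"tx": 0,"ty": 0,"tz": 0,"turn": 0,"grip": 0.75},
    {"tx": 0,"ty": 0,"tz": 0,"turn": 0,"grip": 1},
    {"tx": 0,"ty": 0,"tz": 0,"turn": 0,"grip": 1},
    {"tx": 0,"ty": 0,"tz": 0,"turn": 0,"grip": 1},
    {"tx": 0,"ty": 0,"tz": -0.4,"turn": 0,"grip": 1},
    {"tx": 0,"ty": 0,"tz": -0.6,"turn": 0,"grip": 1},
    {"tx": 0,"ty": 0,"tz": -0.4,"turn": 0,"grip": 1},
  ],
)

```text
time: 9.9
position: [0.5536, 0.0993, 0.1111]
tool_rot: [0.163, 3.135, 0.001]
ft_force: [-0.4, -0.0, 0.0]
grip_width: 0.998
grip_force: 0.0
```

send_rows(
  steps=[
    {"tx": 0,"ty": 0,"tz": 0,"turn": 1,"grip": 1},
    {"tx": 0,"ty": 0,"tz": 0,"turn": 1,"grip": 1},
    {"tx": 0,"ty": 0,"tz": 0,"turn": 1,"grip": 1},
    {"tx": 0,"ty": 0,"tz": 0,"turn": 1,"grip": 1},
    {"tx": 0,"ty": 0,"tz": 0,"turn": 1,"grip": 1},
    {"tx": 0,"ty": 0,"tz": 0,"turn": 1,"grip": 1},
    {"tx": 0,"ty": 0,"tz": 0,"turn": 1,"grip": 1},
    {"tx": 0,"ty": 0,"tz": 0,"turn": 1,"grip": 1},
    {"tx": 0,"ty": 0,"tz": 0,"turn": 1,"grip": 1},
    {"tx": 0,"ty": 0,"tz": 0,"turn": 1,"grip": 1},
    {"tx": 0,"ty": 0,"tz": 0,"turn": 1,"grip": 1},
    {"tx": 0,"ty": 0,"tz": 0,"turn": 0.25,"grip": 1},
  ],
)

```text
time: 11.4
position: [0.553, 0.099, 0.1091]
tool_rot: [2.333, 2.102, 0.001]
ft_force: [0.3, -0.3, 0.3]
grip_width: 1.001
grip_force: 0.0
```

```bash
python3 - <<'E'
from u import *
plan(.5531,.0986,.028,-5.96)
L={}
for n in('side','top'):
    p,K,T=grab(n)
    H,S,W=cv2.split(cv2.cvtColor(p,cv2.COLOR_RGB2HSV)); m=((H>5)&(H<18)&(S>140)&(W>100)).astype('uint8')
    for c in cv2.findContours(m,0,1)[0]:
        if 80<cv2.contourArea(c)<700:
            P=np.array([plane(K,T,q,.046)[:2]*1000 for q in c[:,0]],'float32'); print(n,cv2.boundingRect(c),cv2.contourArea(c),cv2.minAreaRect(P))
    if n=='side': cv2.imwrite('pics/b1.png',cv2.resize(p[120:320,220:540,::-1],(640,400)))
E
```

```text
t 11.4 pos [0.553  0.099  0.1091] yaw -5.97 tilt 0.06 q [ 0.58  0.39 -0.96  1.8   0.35  1.14 -0.59] | units [-6.000e-03  1.000e-03  1.351e+00] turn -0.002 F [ 0.3 -0.3  0.3] grip 1.001 0.0
side (319, 235, 31, 22) 340.0 ((548.1842651367188, 101.75384521484375), (62.43518829345703, 40.34934997558594), 83.8050308227539)
```

send_rows(
  steps=[
    {"tx": 0,"ty": 0,"tz": 0.5,"turn": 0,"grip": 1},
    {"tx": 0,"ty": 0,"tz": 0.4,"turn": 0,"grip": 1},
    {"tx": 0,"ty": 0,"tz": 0.3,"turn": 0,"grip": 1},
    {"tx": 0,"ty": 0,"tz": 0.12,"turn": 0,"grip": 1},
    {"tx": 0,"ty": 0,"tz": 0,"turn": 0,"grip": 0.6},
    {"tx": 0,"ty": 0,"tz": 0,"turn": 0,"grip": 0.3},
    {"tx": 0,"ty": 0,"tz": 0,"turn": 0,"grip": 0.3},
    {"tx": 0,"ty": 0,"tz": 0,"turn": 0,"grip": 0.3},
    {"tx": 0,"ty": 0,"tz": 0,"turn": 0,"grip": 0.3},
    {"tx": 0,"ty": 0,"tz": 0,"turn": 0,"grip": 0.3},
  ],
  newtons=28,
)

```text
time: 12.75
position: [0.5521, 0.0986, 0.0289]
tool_rot: [-2.334, -2.102, 0.002]
ft_force: [-1.7, -0.5, -0.6]
grip_width: 0.413
grip_force: 28.0
```

```bash
python3 - <<'E'
from u import *
b=pr(0,7); print(b); plan(*b,.15,-5.96)
E
```

```text
[ 0.59772684 -0.25823784]
t 12.75 pos [0.5521 0.0986 0.0289] yaw -5.98 tilt 0.09 q [ 0.52  0.49 -0.89  1.86  0.45  1.01 -0.67] | units [-5.838  1.373 -2.016] turn -0.003 F [-1.7 -0.5 -0.6] grip 0.413 28.0
```

send_rows(
  steps=[
    {"tx": 0,"ty": 0,"tz": -0.3,"turn": 0,"grip": 0.3},
    {"tx": 0,"ty": 0,"tz": -0.7,"turn": 0,"grip": 0.3},
    {"tx": 0,"ty": 0,"tz": -0.8,"turn": 0,"grip": 0.3},
    {"tx": 0,"ty": 0,"tz": -0.5,"turn": 0,"grip": 0.3},
    {"tx": -0.5,"ty": 0.1,"tz": 0,"turn": 0,"grip": 0.3},
    {"tx": -0.9,"ty": 0.2,"tz": 0,"turn": 0,"grip": 0.3},
    {"tx": -0.9,"ty": 0.2,"tz": 0,"turn": 0,"grip": 0.3},
    {"tx": -0.9,"ty": 0.2,"tz": 0,"turn": 0,"grip": 0.3},
    {"tx": -0.9,"ty": 0.22,"tz": 0,"turn": 0,"grip": 0.3},
    {"tx": -0.9,"ty": 0.25,"tz": 0,"turn": 0,"grip": 0.3},
    {"tx": -0.84,"ty": 0.2,"tz": 0,"turn": 0,"grip": 0.3},
    {"tx": 0,"ty": 0,"tz": 0,"turn": 0,"grip": 0.3},
  ],
)

```text
time: 14.25
position: [0.5968, -0.2658, 0.1667]
tool_rot: [2.343, 2.091, -0.003]
ft_force: [-0.4, 1.7, -2.2]
grip_width: 0.407
grip_force: 28.0
```

```bash
python3 - <<'E'
from u import *
b=pr(0,7); plan(*b,.075,-5.96); plan(*b,.04,-5.96)
E
```

```text
t 14.25 pos [ 0.5968 -0.2658  0.1667] yaw -6.51 tilt 0.14 q [ 0.99  0.49 -0.82  1.51  0.37  1.3   0.01] | units [1.310e-01 1.000e-03 1.528e+00] turn -0.069 F [-0.4  1.7 -2.2] grip 0.407 28.0
t 14.25 pos [ 0.5968 -0.2658  0.1667] yaw -6.51 tilt 0.14 q [ 0.99  0.49 -0.82  1.51  0.37  1.3   0.01] | units [1.320e-01 1.000e-03 2.111e+00] turn -0.069 F [-0.4  1.7 -2.2] grip 0.407 28.0
```

send_rows(
  steps=[
    {"tx": 0,"ty": 0,"tz": 0.2,"turn": 0,"grip": 0.3},
    {"tx": 0,"ty": 0,"tz": 0.3,"turn": 0,"grip": 0.3},
    {"tx": 0,"ty": 0,"tz": 0.3,"turn": 0,"grip": 0.3},
    {"tx": 0,"ty": 0,"tz": 0.2,"turn": 0,"grip": 0.3},
    {"tx": 0,"ty": 0,"tz": 0,"turn": 0,"grip": 0.3},
    {"tx": 0,"ty": 0,"tz": 0,"turn": 0,"grip": 0.3},
  ],
)

```text
time: 15.0
position: [0.5985, -0.2583, 0.1074]
tool_rot: [2.334, 2.102, 0.001]
ft_force: [-0.1, 0.4, -2.5]
grip_width: 0.411
grip_force: 28.0
```

```bash
python3 - <<'E'
from u import *
b=pr(0,7); plan(*b,.039,-5.96)
p,K,T=grab('side'); q,K2,T2=grab('top')
# pixel of predicted rail inner faces at bed and cassette lid corners
c=lambda im,x,y,w,h:cv2.resize(im[y:y+h,x:x+w,::-1],(400,300),interpolation=cv2.INTER_CUBIC)
cv2.imwrite('pics/c1.png',np.hstack([c(p,350,110,140,105),c(q,400,190,140,105)]))
E
```

```text
t 15.0 pos [ 0.5985 -0.2583  0.1074] yaw -5.97 tilt 0.05 q [ 0.97  0.54 -0.8   1.57  0.41  1.2  -0.02] | units [ 1.00e-03 -1.40e-02  1.14e+00] turn -0.001 F [-0.1  0.4 -2.5] grip 0.411 28.0
```

View pics/c1.png

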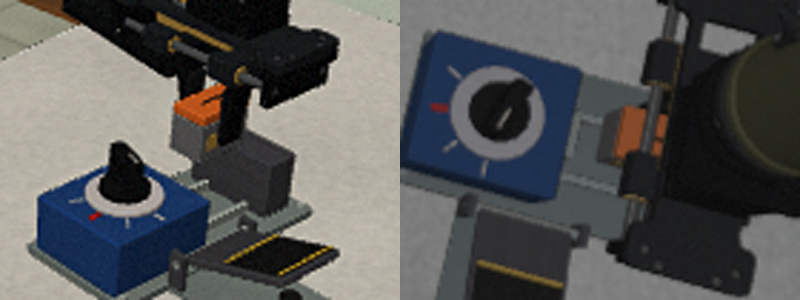

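The side crop shows the orange cassette upright between the fingers above the bed, with die at (255,170). The top crop shows it in line with the rails. Lowering.

send_rows(
  steps=[
    {"tx": 0,"ty": 0,"tz": 0.3,"turn": 0,"grip": 0.3},
    {"tx": 0,"ty": 0,"tz": 0.3,"turn": 0,"grip": 0.3},
    {"tx": 0,"ty": 0,"tz": 0.2,"turn": 0,"grip": 0.3},
    {"tx": 0,"ty": 0,"tz": 0.1,"turn": 0,"grip": 0.3},
    {"tx": 0,"ty": 0,"tz": 0.06,"turn": 0,"grip": 0.3},
    {"tx": 0,"ty": 0,"tz": 0.04,"turn": 0,"grip": 0.3},
    {"tx": 0,"ty": 0,"tz": 0,"turn": 0,"grip": 0.3},
  ],
)

```text
time: 15.98
position: [0.5982, -0.2585, 0.0472]
tool_rot: [2.334, 2.102, 0.0]
ft_force: [0.3, 0.7, -2.9]
grip_width: 0.411
grip_force: 28.0
```

send_rows(
  steps=[
    {"tx": 0,"ty": 0,"tz": 0.05,"turn": 0,"grip": 0.3},
    {"tx": 0,"ty": 0,"tz": 0.05,"turn": 0,"grip": 0.3},
    {"tx": 0,"ty": 0,"tz": 0.03,"turn": 0,"grip": 0.3},
    {"tx": 0,"ty": 0,"tz": 0,"turn": 0,"grip": 0.3},
  ],
)

```text
time: 16.48
position: [0.5981, -0.2583, 0.0391]
tool_rot: [2.334, 2.103, -0.0]
ft_force: [-0.3, -0.1, -3.1]
grip_width: 0.41
grip_force: 28.0
```

send_rows(
  steps=[
    {"tx": 0,"ty": 0,"tz": 0.02,"turn": 0,"grip": 0.3},
    {"tx": 0,"ty": 0,"tz": 0.01,"turn": 0,"grip": 0.3},
    {"tx": 0,"ty": 0,"tz": 0,"turn": 0,"grip": 0.3},
  ],
)

```text
time: 16.85
position: [0.5982, -0.2584, 0.0389]
tool_rot: [2.334, 2.102, -0.001]
ft_force: [-3.3, 1.1, 6.1]
grip_width: 0.409
grip_force: 28.0
```

send_rows(
  steps=[
    {"tx": 0,"ty": 0,"tz": 0,"turn": 0,"grip": 0.6},
    {"tx": 0,"ty": 0,"tz": 0,"turn": 0,"grip": 0.7},
    {"tx": 0,"ty": 0,"tz": 0,"turn": 0,"grip": 0.7},
    {"tx": 0,"ty": 0,"tz": -0.3,"turn": 0,"grip": 0.7},
    {"tx": 0,"ty": 0,"tz": -0.7,"turn": 0,"grip": 0.7},
    {"tx": 0,"ty": 0,"tz": -0.7,"turn": 0,"grip": 0.7},
    {"tx": 0,"ty": 0,"tz": -0.4,"turn": 0,"grip": 0.7},
    {"tx": 0.4,"ty": 0,"tz": 0,"turn": 0,"grip": 0.7},
    {"tx": 0.8,"ty": 0,"tz": 0,"turn": 0,"grip": 0.7},
    {"tx": 0.4,"ty": 0,"tz": 0,"turn": 0,"grip": 0.7},
    {"tx": 0,"ty": 0,"tz": 0,"turn": 0,"grip": 0.7},
  ],
)

```text
time: 18.23
position: [0.608, -0.158, 0.1631]
tool_rot: [-2.326, -2.109, -0.001]
ft_force: [-0.8, 0.0, -0.8]
grip_width: 0.702
grip_force: 0.0
```

send_rows(
  steps=[
    {"tx": 0,"ty": 0,"tz": 0,"turn": -1,"grip": 0.5},
    {"tx": 0,"ty": 0,"tz": 0,"turn": -1,"grip": 0.5},
    {"tx": 0,"ty": 0,"tz": 0,"turn": -1,"grip": 0.5},
    {"tx": 0,"ty": 0,"tz": 0,"turn": -1,"grip": 0.5},
    {"tx": 0,"ty": 0,"tz": 0,"turn": -1,"grip": 0.5},
    {"tx": 0,"ty": 0,"tz": 0,"turn": -1,"grip": 0.5},
    {"tx": 0,"ty": 0,"tz": 0,"turn": -1,"grip": 0.5},
    {"tx": 0,"ty": 0,"tz": 0,"turn": -1,"grip": 0.5},
    {"tx": 0,"ty": 0,"tz": 0,"turn": -1,"grip": 0.5},
    {"tx": 0,"ty": 0,"tz": 0,"turn": 0,"grip": 0.5},
  ],
)

```text
time: 19.48
position: [0.6076, -0.164, 0.1625]
tool_rot: [-0.657, -3.071, -0.0]
ft_force: [-0.3, 0.8, -0.5]
grip_width: 0.5
grip_force: 0.0
```

```bash
python3 - <<'E'
from u import *
b=pr(0.5,105); plan(*b,.099,66.5)
p,K,T=grab('side'); q,K2,T2=grab('top')
c=lambda im,x,y,w,h:cv2.resize(im[y:y+h,x:x+w,::-1],(400,300),interpolation=cv2.INTER_CUBIC)
cv2.imwrite('pics/d1.png',np.hstack([c(p,350,110,140,105),c(q,400,190,140,105)]))
E
```

```text
t 19.48 pos [ 0.6076 -0.164   0.1625] yaw 65.86 tilt 0.07 q [ 1.03  0.56 -1.1   1.57  0.51  1.33  1.01] | units [0.008 0.054 1.059] turn -0.081 F [-0.3  0.8 -0.5] grip 0.5 0.0
```

View pics/d1.png

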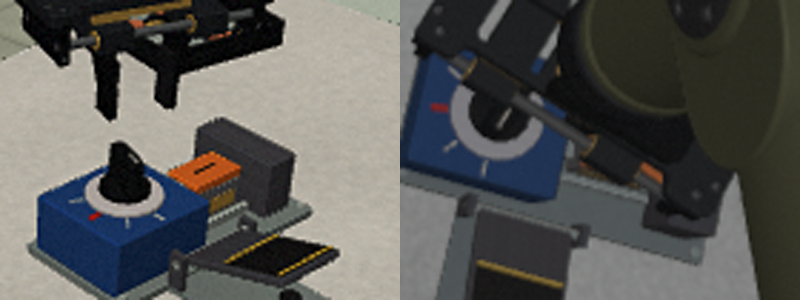

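The side crop shows the cassette standing in the bed (205,175), with the open jaws over the dial bar (130,160). Descending and gripping the bar across its width.

send_rows(
  steps=[
    {"tx": 0.01,"ty": 0.05,"tz": 0.3,"turn": 0,"grip": 0.5},
    {"tx": 0,"ty": 0,"tz": 0.4,"turn": 0,"grip": 0.5},
    {"tx": 0,"ty": 0,"tz": 0.26,"turn": 0,"grip": 0.5},
    {"tx": 0,"ty": 0,"tz": 0.1,"turn": 0,"grip": 0.5},
    {"tx": 0,"ty": 0,"tz": 0,"turn": 0,"grip": 0.5},
  ],
)

```text
time: 20.2
position: [0.6086, -0.1598, 0.0992]
tool_rot: [-0.652, -3.072, -0.0]
ft_force: [-0.9, 0.8, 0.2]
grip_width: 0.499
grip_force: 0.0
```

```bash
python3 - <<'E'
from u import *
b=pr(0.5,105); plan(*b,.099,66.5)
E
```

```text
t 20.2 pos [ 0.6086 -0.1598  0.0992] yaw 66.03 tilt 0.04 q [ 1.    0.62 -1.06  1.64  0.57  1.23  0.97] | units [-0.004 -0.017  0.004] turn -0.059 F [-0.9  0.8  0.2] grip 0.499 0.0
```

send_rows(
  steps=[
    {"tx": 0,"ty": -0.02,"tz": 0,"turn": 0,"grip": 0.3},
    {"tx": 0,"ty": 0,"tz": 0,"turn": 0,"grip": 0.05},
    {"tx": 0,"ty": 0,"tz": 0,"turn": 0,"grip": 0.05},
    {"tx": 0,"ty": 0,"tz": 0,"turn": 0,"grip": 0.05},
    {"tx": 0,"ty": 0,"tz": 0,"turn": 0,"grip": 0.05},
  ],
  newtons=15,
)

```text
time: 20.82
position: [0.6091, -0.1593, 0.1001]
tool_rot: [0.65, 3.072, 0.003]
ft_force: [2.1, 2.8, 0.1]
grip_width: 0.16
grip_force: 15.0
```

```bash
python3 - <<'E'
from u import *
b=pr(0.5,105); plan(*b,.099,66.5)
E
```

```text
t 20.82 pos [ 0.6091 -0.1593  0.1001] yaw 66.1 tilt 0.15 q [ 1.    0.62 -1.06  1.64  0.56  1.23  0.98] | units [ 0.    -0.027  0.019] turn -0.05 F [2.1 2.8 0.1] grip 0.16 15.0
```

send_rows(
  steps=[
    {"tx": 0,"ty": 0,"tz": 0,"turn": 0.6,"grip": 0.05},
    {"tx": 0,"ty": 0,"tz": 0,"turn": 0.8,"grip": 0.05},
    {"tx": 0,"ty": 0,"tz": 0,"turn": 0.8,"grip": 0.05},
    {"tx": 0,"ty": 0,"tz": 0,"turn": 0.8,"grip": 0.05},
    {"tx": 0,"ty": 0,"tz": 0,"turn": 0.8,"grip": 0.05},
    {"tx": 0,"ty": 0,"tz": 0,"turn": 0.8,"grip": 0.05},
    {"tx": 0,"ty": 0,"tz": 0,"turn": 0.8,"grip": 0.05},
    {"tx": 0,"ty": 0,"tz": 0,"turn": 0.8,"grip": 0.05},
    {"tx": 0,"ty": 0,"tz": 0,"turn": 0.8,"grip": 0.05},
    {"tx": 0,"ty": 0,"tz": 0,"turn": 0.8,"grip": 0.05},
    {"tx": 0,"ty": 0,"tz": 0,"turn": 0,"grip": 0.05},
    {"tx": 0,"ty": 0,"tz": 0,"turn": 0,"grip": 0.05},
  ],
)

```text
time: 22.32
position: [0.6088, -0.1596, 0.1001]
tool_rot: [-2.147, -2.294, -0.003]
ft_force: [1.3, 5.0, 2.1]
grip_width: 0.158
grip_force: 15.0
```

```bash
python3 - <<'E'
from u import *
# at dial 1.40 the jaw line (across the bar) stands at -5.96-80.2+90
b=pr(0.5,105); plan(*b,.099,-5.96-80.2+90)
E
```

```text
t 22.32 pos [ 0.6088 -0.1596  0.1001] yaw 3.79 tilt 0.09 q [ 0.87  0.52 -0.85  1.64  0.41  1.17 -0.01] | units [-0.02  -0.007  0.019] turn -0.006 F [1.3 5.  2.1] grip 0.158 15.0
```

send_rows(
  steps=[
    {"tx": 0,"ty": 0,"tz": 0,"turn": 0,"grip": 0.25},
    {"tx": 0,"ty": 0,"tz": 0,"turn": 0,"grip": 0.4},
    {"tx": 0,"ty": 0,"tz": 0,"turn": 0,"grip": 0.4},
    {"tx": 0,"ty": 0,"tz": -0.4,"turn": 0,"grip": 0.4},
    {"tx": 0,"ty": 0,"tz": -0.7,"turn": 0,"grip": 0.4},
    {"tx": 0,"ty": -0.7,"tz": 0,"turn": 0,"grip": 0},
    {"tx": 0,"ty": -1,"tz": 0,"turn": 0,"grip": 0},
    {"tx": 0,"ty": -0.7,"tz": 0,"turn": 0,"grip": 0},
    {"tx": 0,"ty": 0,"tz": 0,"turn": 0,"grip": 0},
  ],
)

```text
time: 23.45
position: [0.4613, -0.172, 0.1654]
tool_rot: [2.154, 2.286, -0.008]
ft_force: [2.7, 0.4, -0.3]
grip_width: 0.053
grip_force: 0.0
```

```bash
python3 - <<'E'
from u import *
b=pr(-140,60); plan(*b,.085,3.8)
p,K,T=grab('side'); q,K2,T2=grab('top')
print('mark px top',proj(K2,T2,[*pr(-7,146),.065]),'bar centre',proj(K2,T2,[*pr(0,105),.109]))
for a in(1.25,1.4,1.55):print(a,*[np.round(proj(k,t,[*pr(-16*np.cos(a),105+16*np.sin(a)),.109]),1) for k,t in((K,T),(K2,T2))])
print('side centre',proj(K,T,[*pr(0,105),.109]))
c=lambda im,x,y,w,h:cv2.resize(im[y:y+h,x:x+w,::-1],(400,300),interpolation=cv2.INTER_CUBIC)
cv2.imwrite('pics/e1.png',np.vstack([np.hstack([c(p,350,140,100,75),c(q,395,190,100,75)]),np.hstack([c(p,340,100,160,120),c(q,390,180,160,120)])]))
E
```

```text
t 23.45 pos [ 0.4613 -0.172   0.1654] yaw 3.4 tilt 0.3 q [ 1.23  0.11 -0.97  1.9   0.1   1.19  0.28] | units [-0.314  0.031  1.342] turn -0.05 F [ 2.7  0.4 -0.3] grip 0.053 0.0
mark px top [412.36038279 227.45589462] bar centre [438.11703185 226.63234426]
1.25 [392.1 166.2] [430. 227.]
1.4 [391.2 165.8] [430.  225.8]
1.55 [390.4 165.5] [430.1 224.6]
side centre [395.1965773  163.25766075]
```

View pics/e1.png

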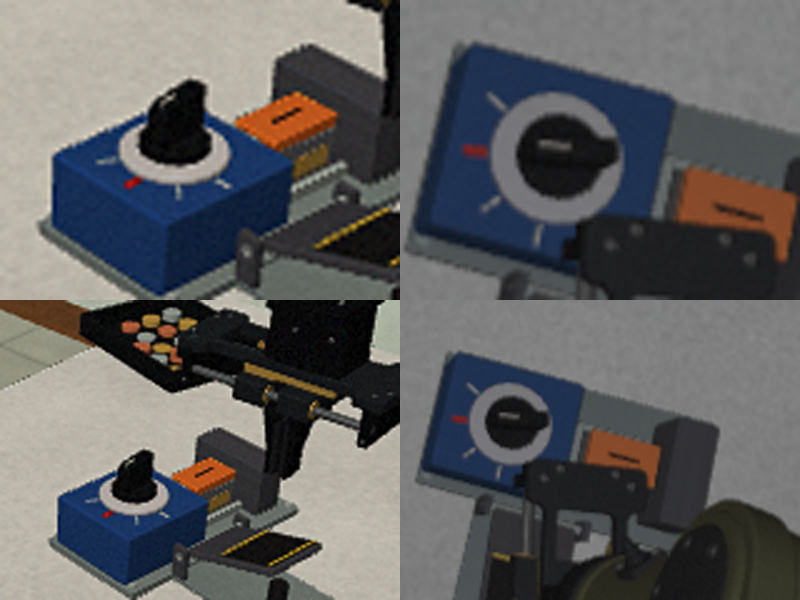

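Pointer line (top crop 538–568,145) points straight at the red mark (475,150), and its end matches the 1.40 rad prediction. The cassette stands between housing and die. On to the treadle.

send_rows(
  steps=[
    {"tx": 0,"ty": 0,"tz": 0,"turn": 0,"grip": 0},
    {"tx": 0,"ty": 0,"tz": 0,"turn": 0,"grip": 0},
  ],
)

```text
time: 23.8
position: [0.4655, -0.1695, 0.1658]
tool_rot: [-2.148, -2.292, -0.002]
ft_force: [-0.2, -0.5, 0.2]
grip_width: 0.007
grip_force: 0.0
```

```bash
python3 - <<'E'
from u import *
b=pr(-142,60); plan(*b,.085,3.8)
E
```

```text
t 23.8 pos [ 0.4655 -0.1695  0.1658] yaw 3.71 tilt 0.09 q [ 1.22  0.12 -0.97  1.89  0.1   1.19  0.28] | units [-0.352 -0.083  1.345] turn -0.011 F [-0.2 -0.5  0.2] grip 0.007 0.0
```

send_rows(
  steps=[
    {"tx": -0.35,"ty": -0.08,"tz": 0.4,"turn": 0,"grip": 0},
    {"tx": 0,"ty": 0,"tz": 0.6,"turn": 0,"grip": 0},
    {"tx": 0,"ty": 0,"tz": 0.34,"turn": 0,"grip": 0},
    {"tx": 0,"ty": 0,"tz": 0,"turn": 0,"grip": 0},
  ],
)

```text
time: 24.3
position: [0.4605, -0.1901, 0.084]
tool_rot: [-2.146, -2.29, -0.001]
ft_force: [0.4, -0.2, 0.1]
grip_width: 0.004
grip_force: 0.0
```

send_rows(
  steps=[
    {"tx": 0,"ty": 0,"tz": 0.1,"turn": 0,"grip": 0},
    {"tx": 0,"ty": 0,"tz": 0.1,"turn": 0,"grip": 0},
    {"tx": 0,"ty": 0,"tz": 0.1,"turn": 0,"grip": 0},
    {"tx": 0,"ty": 0,"tz": 0.1,"turn": 0,"grip": 0},
    {"tx": 0,"ty": 0,"tz": 0.1,"turn": 0,"grip": 0},
    {"tx": 0,"ty": 0,"tz": 0.05,"turn": 0,"grip": 0},
    {"tx": 0,"ty": 0,"tz": 0,"turn": 0,"grip": 0},
  ],
)

```text
time: 25.18
position: [0.4593, -0.1915, 0.0526]
tool_rot: [-2.149, -2.288, 0.005]
ft_force: [-5.5, 1.1, 9.7]
grip_width: 0.003
grip_force: 4.7
```

```bash
python3 - <<'E'
from u import *
b=pr(-142,60); plan(*b,.050,3.8)
E
```

```text
t 25.18 pos [ 0.4593 -0.1915  0.0526] yaw 3.6 tilt 0.25 q [ 1.16  0.3  -0.9   1.99  0.28  0.98  0.18] | units [0.009 0.045 0.042] turn -0.024 F [-5.5  1.1  9.7] grip 0.003 4.7
```

send_rows(
  steps=[
    {"tx": 0,"ty": 0,"tz": 0.05,"turn": 0,"grip": 0},
    {"tx": 0,"ty": 0,"tz": 0.05,"turn": 0,"grip": 0},
    {"tx": 0,"ty": 0,"tz": 0.03,"turn": 0,"grip": 0},
    {"tx": 0,"ty": 0,"tz": 0,"turn": 0,"grip": 0},
  ],
)

```text
time: 25.68
position: [0.4595, -0.1915, 0.0496]
tool_rot: [-2.148, -2.287, 0.013]
ft_force: [-22.9, 6.4, 54.4]
grip_width: 0.009
grip_force: 27.4
```

```bash
python3 - <<'E'
from u import *
b=pr(-142,60); plan(*b,.050,3.8)
p,K,T=grab('side'); H,S,W=cv2.split(cv2.cvtColor(p,cv2.COLOR_RGB2HSV))
m=((H>5)&(H<18)&(S>140)&(W>100)).astype('uint8'); m[:,:350]=0; m[:150]=0
c=max(cv2.findContours(m,0,1)[0],key=cv2.contourArea); P=np.array([plane(K,T,q,.056)[:2]*1000 for q in c[:,0]],'float32')
r=cv2.minAreaRect(P); print(r,inp(np.array(r[0])/1000))
E
```

```text
t 25.68 pos [ 0.4595 -0.1915  0.0496] yaw 3.6 tilt 0.53 q [ 1.15  0.31 -0.9   1.99  0.29  0.98  0.17] | units [ 0.01   0.043 -0.006] turn -0.025 F [-22.9   6.4  54.4] grip 0.009 27.4
((580.0497436523438, -269.35186767578125), (26.514270782470703, 13.028182983398438), 85.38734436035156) [-16.42752833  -5.88944042]
```

At the stop, 54 N. I'll ease slightly, hold, then release upward.

send_rows(
  steps=[
    {"tx": 0,"ty": 0,"tz": -0.04,"turn": 0,"grip": 0},
    {"tx": 0,"ty": 0,"tz": 0,"turn": 0,"grip": 0},
    {"tx": 0,"ty": 0,"tz": 0,"turn": 0,"grip": 0},
    {"tx": 0,"ty": 0,"tz": 0,"turn": 0,"grip": 0},
    {"tx": 0,"ty": 0,"tz": 0,"turn": 0,"grip": 0},
  ],
)

```text
time: 26.35
position: [0.4594, -0.1915, 0.05]
tool_rot: [-2.148, -2.288, 0.01]
ft_force: [-15.3, 5.3, 34.8]
grip_width: 0.003
grip_force: 17.4
```

send_rows(
  steps=[
    {"tx": 0,"ty": 0,"tz": -0.1,"turn": 0,"grip": 0},
    {"tx": 0,"ty": 0,"tz": -0.1,"turn": 0,"grip": 0},
    {"tx": 0,"ty": 0,"tz": -0.1,"turn": 0,"grip": 0},
    {"tx": 0,"ty": 0,"tz": -0.1,"turn": 0,"grip": 0},
    {"tx": 0,"ty": 0,"tz": -0.2,"turn": 0,"grip": 0},
    {"tx": 0,"ty": 0,"tz": -0.5,"turn": 0,"grip": 0},
    {"tx": 0,"ty": 0,"tz": -0.8,"turn": 0,"grip": 0},
    {"tx": 0.6,"ty": 0,"tz": -0.5,"turn": 0,"grip": 0},
    {"tx": 1,"ty": 0,"tz": 0,"turn": 0,"grip": 0},
    {"tx": 1,"ty": 0,"tz": 0,"turn": 0,"grip": 0},
    {"tx": 0.8,"ty": 0,"tz": 0,"turn": 0,"grip": 0},
    {"tx": 0,"ty": 0,"tz": 0,"turn": 0,"grip": 0},
  ],
)

```text
time: 27.85
position: [0.4472, 0.0161, 0.1909]
tool_rot: [2.142, 2.298, -0.003]
ft_force: [0.3, -1.0, -0.6]
grip_width: 0.006
grip_force: 0.0
```

```bash
python3 - <<'E'
from u import *
V={}
for n in('side','top'):
    p,K,T=grab(n); V[n]=p; H,S,W=cv2.split(cv2.cvtColor(p,cv2.COLOR_RGB2HSV))
    m=((H>5)&(H<18)&(S>140)&(W>100)).astype('uint8'); m[:,:350]=0; m[:150]=0; m[:,525:]=0
    c=max(cv2.findContours(m,0,1)[0],key=cv2.contourArea); P=np.array([plane(K,T,q,.056)[:2]*1000 for q in c[:,0]],'float32')
    r=cv2.minAreaRect(P); print(n,r,inp(np.array(r[0])/1000))
    g=p.max(2); x,y,w,h=cv2.boundingRect(c); hull=np.zeros_like(m); cv2.drawContours(hull,[cv2.convexHull(c)],-1,1,-1)
    hull=cv2.erode(hull,np.ones((3,3))); w=(hull>0)*np.clip(75.-g,0,60); ys,xs=np.mgrid[:400,:640]
    uv=((xs*w).sum()/w.sum(),(ys*w).sum()/w.sum()); V[n+'r']=ray(K,T,uv)
q,e=tri(V['sider'],V['topr']); print('slot',inp(q),q[2],e[0])
c=lambda im,x,y,w,h:cv2.resize(im[y:y+h,x:x+w,::-1],(400,300),interpolation=cv2.INTER_CUBIC)
cv2.imwrite('pics/f1.png',np.hstack([c(V['side'],350,130,140,105),c(V['top'],400,190,140,105)]))
plan(.5,.0,.2,0)
E
```

```text
side ((593.5474243164062, -268.9718017578125), (25.081138610839844, 39.469547271728516), 50.96731185913086) [-3.04227147 -4.10990896]
top ((597.0689086914062, -265.3498229980469), (58.15895462036133, 34.68787384033203), 84.7373275756836) [ 0.08409296 -0.14185807]
slot [-2.6908766  -1.26610774] 0.06311859682692053 0.002549413844464426
t 27.95 pos [0.4476 0.0119 0.1908] yaw 3.67 tilt 0.11 q [ 1.14 -0.11 -1.14  1.96 -0.11  1.23  0.1 ] | units [-0.254  0.859 -0.154] turn 0.459 F [-0.  -1.1  0.5] grip 0.005 0.0
```

View pics/f1.png

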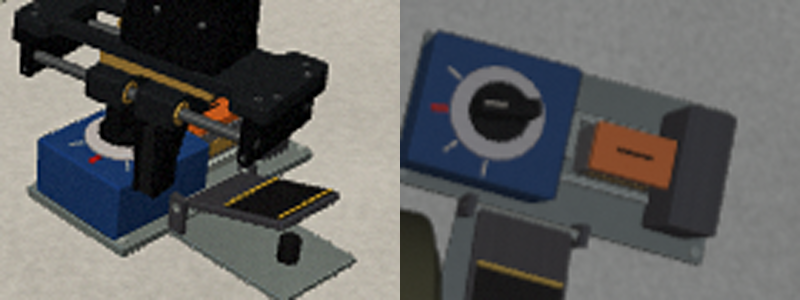

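The top crop shows the cassette against the die, measured at press (0.1, −0.1) mm. The pointer (480–510,103) points at the red mark (440,107), the treadle is back up and the gripper is clear. Handing in.

```bash
python3 -c "
from bench import ctrl
print(ctrl.close_job())"
```

```text
the job is handed in; nothing more can be done
None
```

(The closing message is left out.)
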